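# Turn the sample carousel to the orange cup and start the reading

### The job

With a fingertip, push slowly and gently on an arm of the sample carousel (not on a cup) to turn it until the cup with the orange lid stands centred in front of the reader's black window, in line with the yellow index line, and take the finger away. Then press the green start button on the reader fully down and let it go. Do not grip or lift the carousel, do not press the button before the orange cup is in place, and leave the loose things on the table alone.

Things in the scene. Friction and masses are not known exactly. Their poses are not given: they have to be found in the camera images.
- reader: Bench colour reader, fixed: grey foot plate 270 x 420 mm, 12 mm thick, carrying the carousel and, on the +y side, a white head 250 mm wide (x), from y 147 to 277 mm, top 97 mm above the table. Black reading window at x = 0 in its carousel side; yellow index lines at x = 0 on plate and head top. Origin: on the carousel's vertical axis at table level, z up, +y towards the head.
- rotor: Carousel: aluminium hub, radius 26 mm, top 60 mm above the table (black ball on it to 70 mm), four bare arms along +x, -x, +y, -y, 16 mm wide, 38 to 58 mm above the table, free air below to the foot plate. Turns endlessly about z with light friction (1 N at 65 mm), stays where left, rests loosely on its spindle. Sweep radius 136 mm. Origin on the axis, 36 mm up.
- hub (a point): Point on the carousel's turning axis, 46 mm above the table (mid height of the arms is 48 mm). The arms are bare from 26 to 97 mm from this axis; a fingertip about 30 mm above the table, 65 to 70 mm from the axis, pushes an arm on its side, clear of the cups. Push slowly (about 60 mm/s): a knock at 300 mm/s gives some 30 N.
- read_point (a point): Fixed point in front of the middle of the reading window, 115 mm from the carousel axis, 62 mm above the table: a cup is in reading position when its centre is here (seen from above).
- start (a joint): Travel of the round green start button (radius 15 mm) on the head's top: 0 released, 0.006 m fully pressed; pressed straight down, springs back, 4 N when fully down. It counts as pressed at 0.005 m.
- start_top (a point): Centre of the top face of the green start button; it is pressed downwards.
- weight: Loose brass check weight, 32 mm diameter, 48 mm high, standing; origin under its foot. Bystander.
- orange_lid (a point): Centre of the top of the orange lid (36 mm diameter) of the sample cup fixed at the end of the carousel arm that points along the rotor's +y; lid top 88 mm above the table, 115 mm from the axis; cup 44 mm high, clear plastic.
- cup_orange: The same cup with the orange lid; origin at the middle of its foot, 44 mm above the table; firmly seated in the arm, not to be touched.
- white_lid (a point): Centre of the top of the white lid (36 mm diameter) of the sample cup fixed at the end of the carousel arm that points along the rotor's -x; lid top 88 mm above the table, 115 mm from the axis; cup 44 mm high, clear plastic.
- cup_white: The same cup with the white lid; origin at the middle of its foot, 44 mm above the table; firmly seated in the arm, not to be touched.
- blue_lid (a point): Centre of the top of the blue lid (36 mm diameter) of the sample cup fixed at the end of the carousel arm that points along the rotor's -y; lid top 88 mm above the table, 115 mm from the axis; cup 44 mm high, clear plastic.
- cup_blue: The same cup with the blue lid; origin at the middle of its foot, 44 mm above the table; firmly seated in the arm, not to be touched.
- grey_lid (a point): Centre of the top of the grey lid (36 mm diameter) of the sample cup fixed at the end of the carousel arm that points along the rotor's +x; lid top 88 mm above the table, 115 mm from the axis; cup 44 mm high, clear plastic.
- cup_grey: The same cup with the grey lid; origin at the middle of its foot, 44 mm above the table; firmly seated in the arm, not to be touched.
- spare_cup_a: Loose spare sample cup with white lid standing on the table, 36 mm diameter, 44 mm high; origin under its foot. Bystander.
- spare_cup_b: Loose spare sample cup with grey lid standing on the table, 36 mm diameter, 44 mm high; origin under its foot. Bystander.
- amber_jar: Loose amber jar, 56 mm diameter, 75 mm high, standing; origin under its foot. Bystander.
- white_jar: Loose white jar, 50 mm diameter, 85 mm high, standing; origin under its foot. Bystander.
- scoop: Loose metal spoon lying on the table, about 170 mm long along its x; origin near its middle. Bystander.
- brush: Loose small brush lying on the table, about 200 mm long along its x; origin near its middle. Bystander.

How it is judged:
On the way, in this order (a step that is already met when the one before it is completed fails the run):
1. the orange-lidded cup stands in front of the reading window (within 9 mm), at rest, with the fingers off the carousel (horizontal distance between orange_lid and read_point below 0.009 m and angular speed of rotor below 0.05 rad/s and contact force between each of the arm, the fingers and rotor below 0.1 N), for 0.3 s.
2. the green start button is pressed (at least 5 mm of its 6 mm) (value of joint start above 0.005 m), for 0.05 s.
At the end, for the whole second after the job is handed in: The orange-lidded cup's centre is within 9 mm (seen from above) of the reading point, the carousel is at rest and down on its spindle, and the start button has been pressed and has sprung back (horizontal distance between orange_lid and read_point below 0.009 m and angular speed of rotor below 0.05 rad/s and value of joint start below 0.0015 m and z of rotor in the frame of reader below 0.038 m); the robot touches nothing.
It fails at once if the start button is pressed while the orange cup is not in front of the window (over 12 mm off) (value of joint start above 0.002 m and horizontal distance between orange_lid and read_point above 0.012 m).
It fails at once if the carousel is lifted more than 6 mm off its seat (z of rotor in the frame of reader above 0.042 m).
It fails at once if the carousel is gripped or shoved hard (fingers press on it with more than 30 N) (contact force between the fingers and rotor above 30 N).
It fails at once if a sample cup on the carousel is pushed (more than 1 N) (contact force between the fingers and cup_orange above 1 N or contact force between the fingers and cup_white above 1 N or contact force between the fingers and cup_blue above 1 N or contact force between the fingers and cup_grey above 1 N).
It fails at once if a loose bystander is moved by more than 10 mm (distance of any of spare_cup_a, spare_cup_b, amber_jar, white_jar, scoop, brush, weight from where it was at the start of the episode above 0.01 m).
It also fails if it takes over 51 s, if anything falls off the work surface, if the arm or the gripper's body presses on something with over 40 N, if the wrist force passes 120 N, or if a joint passes its speed limit or range.

### The arm

A 6-joint arm with a two-finger parallel gripper is mounted at the origin on the work surface. World frame = base frame: x ahead of the robot, y to its left, z up, the work surface at z = 0. Lengths are in m, angles in rad, forces in N, time in s.
With the tool pointing down it reaches from about 0.375 to 0.9 m from the base axis. Payload 3.1 kg.
Tool frame: the origin (TCP) lies between the finger pads; the fingertips stand 22 mm ahead of it and the grasp point (between the pads) lies 3 mm ahead of it; z points along the fingers, y is the line along which they close (so a half turn about z gives the same grasp; the last joint's range is limited). The gripper opens to 87 mm and grips with 3 to 60 N. Pads are 19 mm wide; open, the fingers measure 117 mm over their backs; the gripper's body (75 mm by 190 mm) begins 51 mm behind the grasp point.
Start: joints at [1.167, 0.527, 1.433, -0, 1.181, -0.178], TCP at [0.14, 0.609, 0.245] pointing down, gripper open.
Joint ranges: [-3.08, 3.08], [-0.75, 2.2], [0.22, 2.44], [-1.43, 4.57], [0, 2.65], [-2.85, 2.85]. Speed limits (rad/s): [2.79, 2.79, 3.14, 3.14, 3.14, 3.14].

### API

Orientations are given as a unit quaternion [x, y, z, w].
In Python, from rig import robot gives the robot as it stands.
- The arm moves only by the tool move_arm, never from a script. Its argument "series" is text: rows parted by semicolons, each of 6 numbers parted by spaces: the shift along the tool's x, y, z in mm, then the turn, a rotation vector about the tool's x, y, z in degrees. In form: dx dy dz ax ay az; .... A call has 1 to 8 rows; each row is the pose to reach, as a shift and turn from the pose commanded when the call began, along the tool's axes at that moment; what a row does not reach only later rows make up. A row lasts 1/12 s, in which the tool goes at most 41.7 mm and 7.16 degrees, less where a joint would pass 70% of its speed; a pose out of reach is approached as far as the arm can. A call with a gripper value outside its range is refused whole. "jaw" is the opening, from 0 (shut) to 1 (fully open), set as the call begins (left out, the last holds). The fingers move at their own pace and stop on an object; "newtons" is the grip in N (left out, the last holds). Time passes only in rows, so rows that repeat a pose let the fingers close. It gives the time, the measured TCP pose, the force, the opening and the grip force at its end, in the units of the state.
- robot.get_obs(): the state, without advancing time (a new reading comes with each control period).
- robot.camera(name): name is "scene" or "top" or "wrist"; returns a dict with "img" (480x640x3 uint8, red, green, blue), "mtx" (3x3 intrinsics, pixels), "world_to_cam" (4x4, takes a point from world to camera coordinates). Camera axes: x right, y down, z forward; pixel columns grow to the right and rows downward; lengths in m; the calibration is good to about 2 mm. The wrist camera is an equidistant fisheye: a pixel r from the principal point sees the ray r / f radians off the axis. A picture is of the moment at which its call begins. There is no depth.
- robot.hand_in(): hands the job in; it is judged then, once.
Trained networks look in a picture, given as the dict that the camera call returned (one of the last four; its "shot" number tells which), for a name from the list of things; names that differ only in an ending like _2 or _b are one class to them, and where a whole thing is asked for, a point or a joint stands for the part that bears it (a point fixed in the world has none). Each returns a list of dicts, best first, with "p" (0 to 1); they miss things now and then, are a little off and sometimes report something else, mostly with a low value. They report only what shows in the picture. A call takes as long as a camera call.
- robot.search_frame(picture, thing): "xyz" ([x, y, z] in m, in world coordinates, good to about 4 mm: the middle of the surface that is visible of it).
- robot.tip_of(picture, thing): "xyz" ([x, y, z] in m, in world coordinates, good to about 4 mm: a listed point, or the origin of a listed thing).
The state is a dict: "time": time; "q": joint angles; "joint_velocities": joint speeds; "joint_torque": joint torques, N m; "position": TCP position; "tool_rot": TCP orientation; "ft_force": force on the tool from outside, world axes, zero at the start; "moment": the same for the moment, N m; "grip_width": finger opening in m; "grip_force": force on a finger pad.
Only numpy, scipy, OpenCV 4.12 (cv2) and the standard library are available. Lean on these libraries where they do the work, as an engineer would, in place of code of your own. Each camera call takes 0.05 s, during which the arm holds its last target. There are 200 camera calls.

## Working session

There is one attempt and no reset: what is moved stays moved. The work goes in short steps, Python scripts to look and compute and a tool call to move; the robot and the scene stay as the last step left them, time stands still between calls to the robot, and variables do not carry over. Pictures are saved under pics/ and viewed, at most 10 in all, crops included, and the job is handed in when it is done.

Besides the shell and the picture viewer there is one more tool, called after "Call:" as a command line: name --argument value ..., lists and objects as JSON in quotes. move_arm: Moves the arm, as the interface text tells. Its arguments: {"type":"object","properties":{"series":{"type":"string"},"jaw":{"type":"number"},"newtons":{"type":"number"}},"required":["series"]}

```bash
mkdir -p pics; cat > h.py <<'E'
import numpy as np,cv2
from rig import robot
from scipy.spatial.transform import Rotation as R
def look(n,f=None):
    c=robot.camera(n)
    if f: cv2.imwrite('pics/'+f,cv2.cvtColor(c['img'],cv2.COLOR_RGB2BGR))
    return c
def best(c,fn,t):
    r=getattr(robot,fn)(c,t); return [(np.round(d['xyz'],4).tolist(),round(d['p'],2)) for d in r[:2]]
E
python3 - <<'E'
from h import *
c=look('top','t1.png')
for t in ['hub','read_point','start_top','orange_lid','white_lid','blue_lid','grey_lid','reader','weight','amber_jar','white_jar','spare_cup_a','scoop','brush']: print(t,best(c,'tip_of',t))
o=robot.get_obs();print(o['time'],o['position'],o['tool_rot'],R.from_quat(o['tool_rot']).as_matrix().round(3),o['q'])
E
```

```text
hub [([0.722, -0.0437, -0.0013], 0.36)]
read_point [([0.5306, -0.0115, 0.0621], 0.76), ([0.584, -0.0115, 0.0882], 0.35)]
start_top [([0.5665, -0.338, 0.0008], 0.68), ([0.4551, 0.0681, 0.1169], 0.63)]
orange_lid [([0.5375, -0.238, 0.0892], 0.6)]
white_lid [([0.6731, -0.1507, 0.0834], 0.69)]
blue_lid [([0.5845, -0.013, 0.0893], 0.71), ([0.5404, -0.2423, 0.0895], 0.39)]
grey_lid [([0.4498, -0.1015, 0.0902], 0.64), ([0.4434, -0.1027, 0.0436], 0.27)]
reader [([0.5593, -0.1258, -0.0007], 0.9), ([0.4557, 0.0673, 0.1206], 0.5)]
weight [([0.4051, 0.3051, -0.0068], 0.65), ([0.4379, 0.3994, -0.0017], 0.59)]
amber_jar [([0.5651, -0.3387, 0.0026], 0.85), ([0.587, -0.0109, 0.0892], 0.64)]
white_jar [([0.6902, 0.079, 0.002], 0.86)]
spare_cup_a [([0.7177, -0.0397, -0.0002], 0.64), ([0.3752, -0.1312, -0.0002], 0.42)]
scoop [([0.4367, 0.4011, -0.0005], 0.89)]
brush [([0.4152, -0.4917, 0.002], 0.84)]
0.75 [0.13989269 0.60911675 0.24456482] [ 1.12647460e-01  9.93635018e-01  6.37697472e-06 -6.51968142e-07] [[-0.975  0.224  0.   ]
 [ 0.224  0.975  0.   ]
 [ 0.     0.    -1.   ]] [ 1.16648955e+00  5.27470772e-01  1.43270488e+00  5.31089752e-06
  1.18140516e+00 -1.78534650e-01]
```

View pics/t1.png

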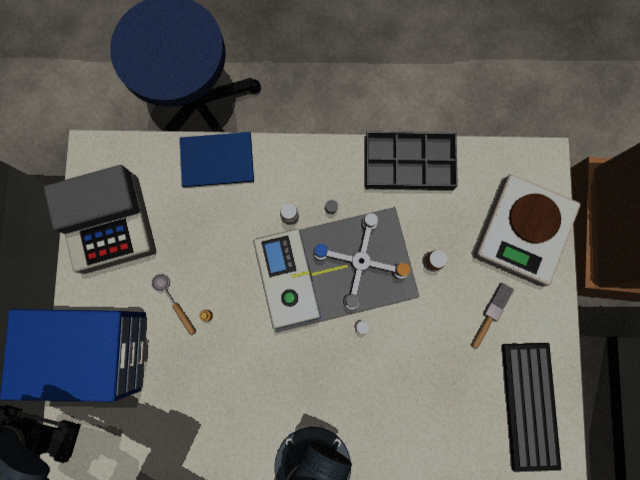

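The top view shows the reader at about (335,268), with its head on the left and the yellow line running from (347,267) to (290,275). The orange lid is at (402,270), blue (321,251), white (370,221), grey (352,301), and the green button at (290,297). I'll now refine the axis, the index direction and the button height.

```bash
cat >> h.py <<'E'
def ray(c,uv,z):
    M=c['world_to_cam'];K=c['mtx'];Rm=M[:3,:3];o=-Rm.T@M[:3,3]
    d=Rm.T@np.linalg.inv(K)@np.array([uv[0],uv[1],1.]);return o+d*(z-o[2])/d[2]
def hsv(c):return cv2.cvtColor(c['img'],cv2.COLOR_RGB2HSV)
def blobs(m,n=3):
    k,l,s,ce=cv2.connectedComponentsWithStats(m.astype(np.uint8));i=np.argsort(-s[1:,4])[:n]+1
    return [(ce[j],s[j]) for j in i]
E
python3 - <<'E'
from h import *
c=look('top');H=hsv(c)
m=cv2.inRange(H,(23,120,70),(35,255,255));m[:, :250]=0;m[:,420:]=0;m[:200]=0;m[340:]=0
v,u=np.nonzero(m);print(len(u),u.min(),u.max())
for lo,hi,z in((286,304,.097),(318,350,.012)):
    k=(u>=lo)&(u<hi);P=np.array([ray(c,p,z)[:2] for p in zip(u[k],v[k])]);x=cv2.fitLine(P.astype(np.float32),2,0,.01,.01).ravel()
    print(z,k.sum(),P.mean(0),np.degrees(np.arctan2(x[1],x[0])))
g=cv2.inRange(H,(45,80,50),(85,255,255));g[:,:250]=0;g[:,340:]=0
for ce,s in blobs(g,2): print('green',ce,s,[ray(c,ce,z).round(4) for z in(.1,.107,.117)])
o=cv2.inRange(H,(8,150,90),(20,255,255));o[:,:380]=0;o[:,425:]=0
for ce,s in blobs(o,1): print('or',ce,s,ray(c,ce,.088))
s=look('scene','s1.png')
for t in['start_top','orange_lid','blue_lid','white_lid','grey_lid','hub','read_point','reader']:print(t,best(s,'tip_of',t))
E
```

```text
140 292 347
0.097 28 [0.51386166 0.04691816] -76.488716
0.012 82 [ 0.53853762 -0.04876303] -75.50419
green [289.         297.17821782] [284 292  11  11 101] [array([0.4523, 0.0683, 0.1   ]), array([0.452 , 0.0679, 0.107 ]), array([0.4515, 0.0673, 0.117 ])]
or [403.         268.87903226] [397 263  13  13 124] [ 0.53413902 -0.2384812   0.088     ]
start_top [([0.447, 0.0681, 0.1199], 0.55), ([0.4488, -0.1015, 0.0434], 0.45)]
orange_lid [([0.5364, -0.2369, 0.0868], 0.51)]
blue_lid [([0.5819, -0.018, 0.0874], 0.52)]
white_lid [([0.6709, -0.1487, 0.0864], 0.68), ([0.4497, -0.1006, 0.0889], 0.59)]
grey_lid [([0.4487, -0.1016, 0.0901], 0.54)]
hub [([0.5597, -0.1243, 0.0498], 0.85)]
read_point [([0.5304, -0.0136, 0.0654], 0.84)]
reader [([0.5602, -0.1248, 0.0006], 0.88)]
```

View pics/s1.png

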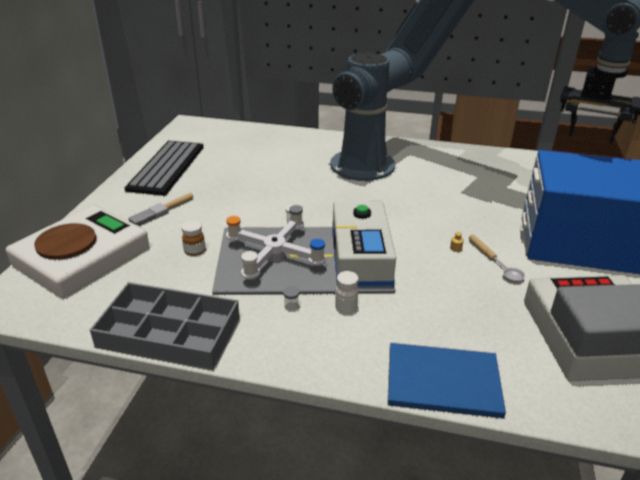

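Both cameras agree. The axis is at (0.560,-0.1255), the index direction is about 104.6°, and the button top is at (0.4515,0.068,~0.118). The orange cup has to turn about 153.5° clockwise. I'll raise the arm clear of the blue box, swing over with the fingers shut, and push the white cup's arm.

Call:
move_arm --series "0 0 -40 0 0 0; 0 0 -80 0 0 0; 0 0 -120 0 0 0; -30 -28 -120 0 0 5; -60 -56 -120 0 0 10; -90 -84 -120 0 0 16; -120 -111 -120 0 0 22; -150 -139 -120 0 0 28" --jaw 0 --newtons 10

```text
time: 1.92
position: [0.2555, 0.4386, 0.3648]
tool_rot: [0.352, 0.936, 0.0, 0.0]
ft_force: [1.2, 0.6, 0.1]
grip_width: 0.0416
grip_force: 0.0
```

Call:
move_arm --series "-38 -10 -120 0 0 0; -76 -20 -115 0 0 6; -114 -30 -105 0 0 12; -152 -40 -90 0 0 18; -190 -50 -70 0 0 24; -228 -60 -50 0 0 30; -266 -70 -30 0 0 34.4; -304 -80 0 0 0 34.4"

```text
time: 2.58
position: [0.4104, 0.2128, 0.3905]
tool_rot: [0.612, 0.791, 0.002, 0.001]
ft_force: [0.8, -0.2, -0.0]
grip_width: 0.0008
grip_force: 0.0
```

Call:
move_arm --series "-33 12 18 0 0 0; -66 24 36 0 0 0; -99 36 54 0 0 0; -132 48 72 0 0 0; -165 60 90 0 0 0; -198 72 108 0 0 0; -231 84 126 0 0 0; -264 96 144 0 0 0"

```text
time: 3.25
position: [0.5694, -0.0182, 0.2449]
tool_rot: [0.611, 0.791, 0.0, 0.0]
ft_force: [0.6, 0.1, 0.6]
grip_width: 0.0004
grip_force: 0.0
```

Call:
move_arm --series "-33 12 18 0 0 0; -66 24 36 0 0 0; -66 24 46 0 0 0; -66 24 46 0 0 0; -66 24 46 0 0 0"

```text
time: 3.67
position: [0.6075, -0.0739, 0.1989]
tool_rot: [0.611, 0.791, -0.0, -0.002]
ft_force: [0.1, -0.3, 0.4]
grip_width: 0.0002
grip_force: 0.0
```

```bash
cat >> h.py <<'E'
A=np.array([.5603,-.1255]);th=np.radians(14.6);ex=np.array([np.cos(th),np.sin(th)]);ey=np.array([-ex[1],ex[0]])
def rf(p):d=np.array(p[:2])-A;return np.round([d@ex*1000,d@ey*1000],1)
E
python3 - <<'E'
from h import *
o=robot.get_obs();print(o['time'],rf(o['position']),o['position'],R.from_quat(o['tool_rot']).as_matrix().round(3))
c=look('wrist','w1.png')
for t in['hub','read_point','orange_lid','white_lid','start_top']:print(t,[(a,p,rf(a)) for a,p in best(c,'tip_of',t)])
E
```

```text
3.6667 [58.7 38. ] [ 0.60752603 -0.07391887  0.19892511] [[-0.253  0.968 -0.003]
 [ 0.968  0.253  0.001]
 [ 0.002 -0.002 -1.   ]]
hub [([0.5595, -0.1249, 0.0453], 0.6, array([-0.6,  0.8]))]
read_point [([0.5314, -0.0128, 0.0616], 0.71, array([  0.4, 116.3]))]
orange_lid []
white_lid [([0.5276, -0.0125, 0.0621], 0.73, array([ -3.2, 117.6]))]
start_top []
```

View pics/w1.png

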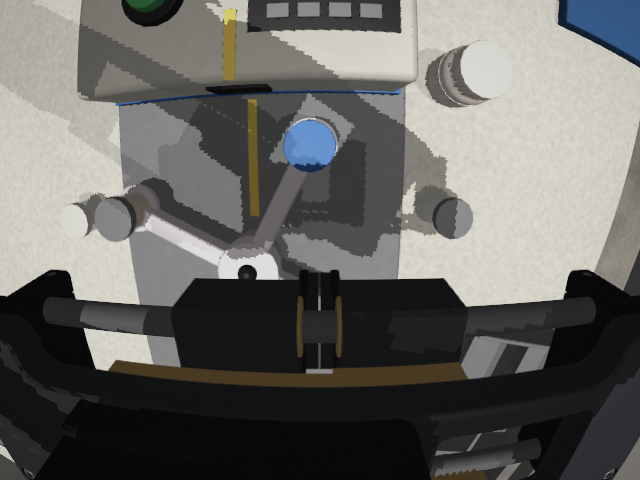

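The wrist view confirms the frame: the blue lid is at (310,145), the window at (240,88), the yellow line at (253,155), and the hub and read point match. I'll lower the shut fingers between the white and blue arms.

Call:
move_arm --series "-8 3 25 0 0 0; -17 5 50 0 0 0; -17 5 75 0 0 0; -17 5 95 0 0 0; -17 5 115 0 0 0; -17 5 130 0 0 0; -17 5 143 0 0 0; -17 5 143 0 0 0"

```text
time: 4.63
position: [0.6162, -0.0886, 0.0546]
tool_rot: [0.611, 0.792, -0.001, -0.002]
ft_force: [-0.7, 0.4, 0.4]
grip_width: 0.0005
grip_force: 0.0
```

```bash
python3 - <<'E'
from h import *
o=robot.get_obs();p=rf(o['position']);print(o['time'],p,o['position'],o['ft_force'])
a0=np.degrees(np.arctan2(p[1],p[0]));r0=np.hypot(*p);N=40
a=np.radians(np.linspace(a0,-158,N+1));r=np.linspace(r0,67,N+1)
P=np.c_[r*np.sin(a),r*np.cos(a)]
for k in range(0,N,8):print('; '.join('%.0f %.0f 0 0 0 0'%tuple(P[k+j]-P[k]) for j in range(1,9)))
print(P[-1])
E
```

```text
4.6333 [63.4 21.6] [ 0.61616276 -0.08863953  0.05462131] [-0.67143905  0.37463142  0.36363787]
-5 1 0 0 0 0; -10 3 0 0 0 0; -15 3 0 0 0 0; -20 4 0 0 0 0; -25 3 0 0 0 0; -31 3 0 0 0 0; -36 2 0 0 0 0; -41 1 0 0 0 0
-5 -2 0 0 0 0; -10 -4 0 0 0 0; -14 -6 0 0 0 0; -19 -9 0 0 0 0; -23 -12 0 0 0 0; -27 -15 0 0 0 0; -30 -19 0 0 0 0; -34 -23 0 0 0 0
-3 -4 0 0 0 0; -6 -9 0 0 0 0; -8 -13 0 0 0 0; -10 -18 0 0 0 0; -12 -23 0 0 0 0; -13 -28 0 0 0 0; -14 -33 0 0 0 0; -14 -38 0 0 0 0
-0 -5 0 0 0 0; 0 -10 0 0 0 0; 1 -15 0 0 0 0; 2 -20 0 0 0 0; 4 -25 0 0 0 0; 6 -30 0 0 0 0; 8 -35 0 0 0 0; 10 -39 0 0 0 0
3 -4 0 0 0 0; 6 -8 0 0 0 0; 10 -12 0 0 0 0; 14 -15 0 0 0 0; 18 -19 0 0 0 0; 22 -21 0 0 0 0; 27 -24 0 0 0 0; 31 -26 0 0 0 0
[-25.09864176 -62.12131826]
```

Call:
move_arm --series "-5 1 0 0 0 0; -10 3 0 0 0 0; -15 3 0 0 0 0; -20 4 0 0 0 0; -25 3 0 0 0 0; -31 3 0 0 0 0; -36 2 0 0 0 0; -41 1 0 0 0 0"

```text
time: 5.3
position: [0.6287, -0.1292, 0.0568]
tool_rot: [0.611, 0.791, 0.0, -0.0]
ft_force: [-0.0, 2.1, -0.1]
grip_width: 0.0003
grip_force: 0.6
```

Call:
move_arm --series "-5 -2 0 0 0 0; -10 -4 0 0 0 0; -14 -6 0 0 0 0; -19 -9 0 0 0 0; -23 -12 0 0 0 0; -27 -15 0 0 0 0; -30 -19 0 0 0 0; -34 -23 0 0 0 0"

```text
time: 5.97
position: [0.6151, -0.1679, 0.0568]
tool_rot: [0.611, 0.792, 0.0, -0.0]
ft_force: [-0.1, 1.7, -0.1]
grip_width: 0.0002
grip_force: 0.5
```

```bash
python3 - <<'E'
from h import *
o=robot.get_obs();print(rf(o['position']),o['position'],o['ft_force'])
c=look('top','t2.png')
for t in['orange_lid','white_lid','blue_lid','grey_lid']:
  for a,p in best(c,'tip_of',t):
    q=rf(a);print(t,p,q,np.hypot(*q).round(),np.degrees(np.arctan2(q[1],q[0])).round(1))
E
```

```text
[ 42.3 -54.9] [ 0.61507328 -0.16794124  0.05677543] [-0.0732785   1.67011642 -0.12074214]
orange_lid 0.28 [175.1  41.4] 180.0 13.3
blue_lid 0.57 [109.7  41.7] 117.0 20.8
blue_lid 0.54 [ -45.3 -208.1] 213.0 -102.3
```

View pics/t2.png

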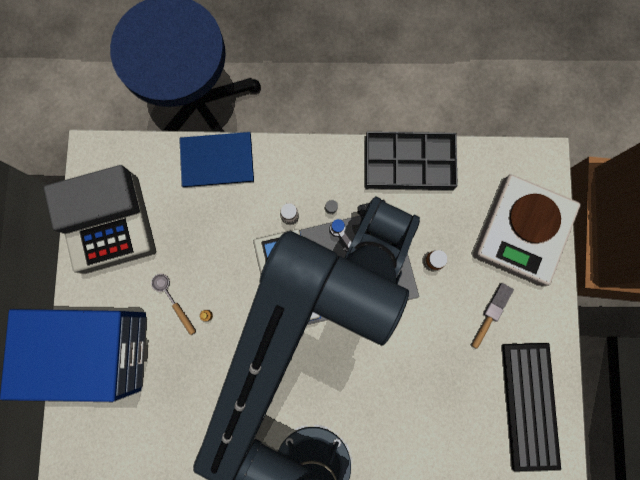

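The arm hides most of the reader, but the blue lid at (338,227) shows a turn of about 43° clockwise with only about 2 N of force. I'll carry on along the arc.

Call:
move_arm --series "-3 -4 0 0 0 0; -6 -9 0 0 0 0; -8 -13 0 0 0 0; -10 -18 0 0 0 0; -12 -23 0 0 0 0; -13 -28 0 0 0 0; -14 -33 0 0 0 0; -14 -38 0 0 0 0"

```text
time: 6.88
position: [0.5819, -0.1913, 0.0569]
tool_rot: [0.611, 0.791, 0.0, 0.0]
ft_force: [2.4, 0.6, 0.7]
grip_width: 0.0007
grip_force: 0.6
```

Call:
move_arm --series "0 -5 0 0 0 0; 0 -10 0 0 0 0; 1 -15 0 0 0 0; 2 -20 0 0 0 0; 4 -25 0 0 0 0; 6 -30 0 0 0 0; 8 -35 0 0 0 0; 10 -39 0 0 0 0"

```text
time: 7.55
position: [0.5412, -0.1909, 0.0567]
tool_rot: [0.611, 0.792, -0.0, -0.0]
ft_force: [0.7, 0.3, -0.0]
grip_width: 0.0004
grip_force: 0.5
```

Call:
move_arm --series "3 -4 0 0 0 0; 6 -8 0 0 0 0; 10 -12 0 0 0 0; 14 -15 0 0 0 0; 18 -19 0 0 0 0; 22 -21 0 0 0 0; 25 -23 0 0 0 0; 28 -25 0 0 0 0"

```text
time: 8.22
position: [0.5104, -0.17, 0.0568]
tool_rot: [0.611, 0.792, -0.0, 0.0]
ft_force: [1.8, -0.8, -0.1]
grip_width: 0.0004
grip_force: 0.5
```

```bash
python3 - <<'E'
from h import *
o=robot.get_obs();print(rf(o['position']),o['position'],o['ft_force'])
c=look('wrist','w3.png')
for t in['orange_lid','white_lid','blue_lid','grey_lid','read_point']:
  for a,p in best(c,'tip_of',t):
    q=rf(a);print(t,p,q,np.hypot(*q).round(),np.degrees(np.arctan2(q[1],q[0])).round(1))
E
```

```text
[-59.5 -30.4] [ 0.51037933 -0.16995777  0.05676726] [ 1.81278102 -0.80183718 -0.14642512]
blue_lid 0.62 [  21.8 -114.5] 117.0 -79.2
```

View pics/w3.png

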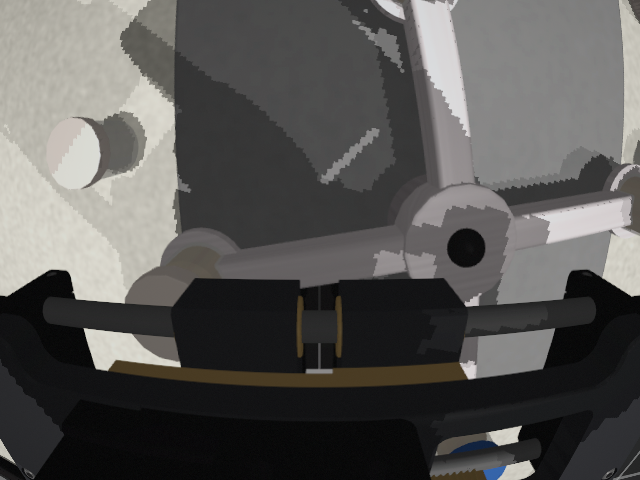

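The blue lid at (480,455) reads −79°, so about 11° remains. The finger is against the white cup's arm, so I'll finish slowly, back off and look.

Call:
move_arm --series "3 -1 0 0 0 0; 6 -2 0 0 0 0; 8 -3 0 0 0 0; 10 -4 0 0 0 0; 11 -4 0 0 0 0; 12 -4 0 0 0 0; 12 -4 0 0 0 0; 12 -4 0 0 0 0"

```text
time: 9.18
position: [0.5034, -0.1594, 0.0567]
tool_rot: [0.611, 0.792, -0.0, -0.0]
ft_force: [0.4, -0.9, 0.4]
grip_width: 0.0005
grip_force: 0.1
```

Call:
move_arm --series "-6 0 0 0 0 0; -14 2 0 0 0 0; -20 4 0 0 0 0; -25 6 -10 0 0 0; -25 6 -40 0 0 0; -25 6 -80 0 0 0; -45 6 -120 0 0 0; -80 6 -160 0 0 0"

```text
time: 9.85
position: [0.5271, -0.2254, 0.2081]
tool_rot: [0.61, 0.792, 0.0, -0.001]
ft_force: [-0.1, -0.1, 0.1]
grip_width: 0.0008
grip_force: 0.0
```

```bash
python3 - <<'E'
from h import *
o=robot.get_obs();print(rf(o['position']),o['position'],o['ft_force'],o['time'])
for n in('wrist','scene'):
 c=look(n,n+'4.png')
 for t in['orange_lid','white_lid','blue_lid','grey_lid','read_point','hub']:
  for a,p in best(c,'tip_of',t):
    q=rf(a);print(n,t,p,q,a[2],np.degrees(np.arctan2(q[1],q[0])).round(1))
E
```

```text
[-57.3 -88.3] [ 0.52711913 -0.22543559  0.20806131] [-0.09401248 -0.12116342  0.06598867] 9.85
wrist white_lid 0.85 [-118.4    3.7] 0.0859 178.2
wrist white_lid 0.45 [-175.5   41.9] 0.0008 166.6
wrist blue_lid 0.9 [   0.3 -116.6] 0.089 -89.9
wrist blue_lid 0.41 [169.2  42. ] 0.0038 13.9
wrist grey_lid 0.66 [110.8  -2.3] 0.0881 -1.2
wrist read_point 0.45 [-1.1  1.5] 0.0001 126.3
wrist hub 0.69 [4.6 2. ] 0.044 23.5
wrist hub 0.41 [-3.5 -1.7] -0.0021 -154.1
scene orange_lid 0.71 [-57.9 215.3] 0.115 105.1
scene orange_lid 0.5 [  1.6 115.8] 0.088 89.2
scene white_lid 0.77 [-114.     0.8] 0.0884 179.6
scene blue_lid 0.7 [  -4.5 -119.7] 0.0921 -92.2
scene grey_lid 0.84 [116.6  -1.2] 0.0913 -0.6
scene grey_lid 0.63 [-118.5    4.1] 0.0394 178.0
scene read_point 0.83 [ -0.3 112.5] 0.0669 90.2
scene read_point 0.36 [-120.9    3.6] 0.0443 178.3
scene hub 0.97 [-0.   1.5] 0.0456 90.0
```

View pics/wrist4.png

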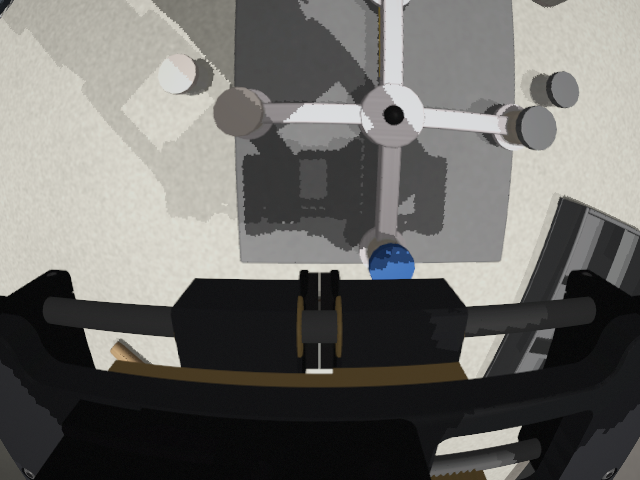

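The white (240,112), blue (391,263) and grey (535,128) cups stand on the plate's axes. The mean error is about 1° (2 mm), and the orange cup measures (1.6,115.8) mm. Now I'll go to the button, with a check on the way.

Call:
move_arm --series "30 0 -4 0 0 0; 60 0 -8 0 0 0; 95 0 -8 0 0 0; 130 0 -8 0 0 0; 165 0 -8 0 0 0; 200 0 -8 0 0 0; 225 0 -8 0 0 0; 230 0 -8 0 0 0"

```text
time: 11.22
position: [0.4666, -0.0002, 0.2136]
tool_rot: [0.61, 0.793, -0.0, -0.002]
ft_force: [-0.6, 0.9, 0.0]
grip_width: 0.0004
grip_force: 0.0
```

Call:
move_arm --series "0 0 0 0 0 0; 0 0 0 0 0 0; 0 0 0 0 0 0"

```text
time: 11.47
position: [0.4703, -0.0051, 0.2139]
tool_rot: [0.611, 0.791, 0.0, 0.001]
ft_force: [0.3, 0.2, -0.3]
grip_width: 0.0004
grip_force: 0.0
```

```bash
python3 - <<'E'
from h import *
o=robot.get_obs();print(rf(o['position']),o['position'],o['ft_force'],o['time'])
c=look('wrist','w5.png')
for t in['start_top','orange_lid','read_point']:
  for a,p in best(c,'tip_of',t):
    q=rf(a);print(t,p,q,a[2])
E
```

```text
[-56.8 139.2] [ 0.47027265 -0.00514372  0.21390574] [ 0.32315836  0.24734654 -0.32793812] 11.4667
start_top 0.85 [-58.9 217.1] 0.1207
start_top 0.26 [114.3  -0.6] 0.0425
orange_lid 0.64 [  1.3 115.2] 0.0861
read_point 0.64 [ -0.5 115. ] 0.0616
read_point 0.44 [-58.4 216.6] 0.12
```

View pics/w5.png

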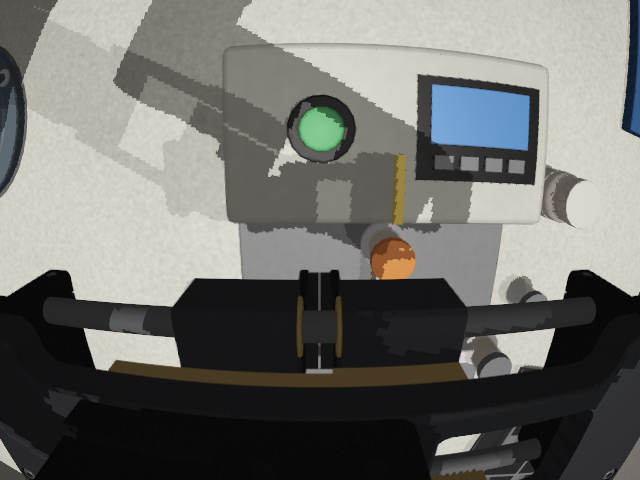

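The orange cup is at (393,258), in line with the yellow index line at (400,190), and measures (1.3,115.2) mm. The button at (320,128) measures (−58,216) mm with its top at about 0.119 m. I'll go over it and press.

Call:
move_arm --series "30 -1 0 0 0 0; 60 -1 5 0 0 0; 77 -1 20 0 0 0; 77 -1 40 0 0 0; 77 -1 55 0 0 0; 77 -1 64 0 0 0; 77 -1 68 0 0 0; 77 -1 68 0 0 0"

```text
time: 12.33
position: [0.4486, 0.0699, 0.145]
tool_rot: [0.611, 0.791, -0.0, -0.001]
ft_force: [-0.2, -0.9, 0.1]
grip_width: 0.0009
grip_force: 0.0
```

Call:
move_arm --series "0 0 2 0 0 0; 0 0 4 0 0 0; 0 0 6 0 0 0; 0 0 7 0 0 0; 0 0 7 0 0 0; 0 0 7 0 0 0"

```text
time: 12.83
position: [0.4494, 0.07, 0.1392]
tool_rot: [0.611, 0.792, 0.0, 0.001]
ft_force: [0.3, -0.7, 2.2]
grip_width: 0.0006
grip_force: 1.0
```

Call:
move_arm --series "0 0 1 0 0 0; 0 0 2 0 0 0; 0 0 3 0 0 0; 0 0 3 0 0 0; 0 0 3 0 0 0"

```text
time: 13.25
position: [0.4494, 0.0701, 0.1359]
tool_rot: [0.611, 0.792, 0.0, 0.001]
ft_force: [1.9, -2.4, 3.1]
grip_width: 0.001
grip_force: 1.8
```

Call:
move_arm --series "0 0 1 0 0 0; 0 0 2 0 0 0; 0 0 3 0 0 0; 0 0 3 0 0 0; 0 0 3 0 0 0"

```text
time: 13.67
position: [0.4494, 0.0701, 0.135]
tool_rot: [0.611, 0.792, 0.001, 0.001]
ft_force: [-2.5, -2.9, 24.3]
grip_width: 0.0006
grip_force: 12.2
```

It bottomed out about 6 mm below first contact at 24 N, so the button is fully down. I'll back off, check and hand in.

Call:
move_arm --series "0 0 -5 0 0 0; 0 0 -15 0 0 0; 0 0 -30 0 0 0; 0 0 -50 0 0 0; -20 0 -75 0 0 0; -40 0 -85 0 0 0; -60 0 -85 0 0 0; -65 0 -85 0 0 0"

```text
time: 14.33
position: [0.4656, 0.006, 0.2181]
tool_rot: [0.612, 0.791, 0.0, 0.0]
ft_force: [0.2, -0.6, -1.0]
grip_width: 0.0009
grip_force: 0.0
```

Call:
move_arm --series "0 0 0 0 0 0; 0 0 0 0 0 0; 0 0 0 0 0 0; 0 0 0 0 0 0"

```text
time: 14.67
position: [0.4641, 0.0085, 0.2171]
tool_rot: [0.611, 0.792, -0.0, -0.001]
ft_force: [-0.0, -0.4, -0.2]
grip_width: 0.0006
grip_force: 0.0
```

```bash
python3 - <<'E'
from h import *
o=robot.get_obs();print(o['position'],o['ft_force'],o['time'])
c=look('wrist','w6.png')
for t in['start_top','orange_lid']:
  for a,p in best(c,'tip_of',t): print(t,p,rf(a),a[2])
E
```

```text
[0.4641437  0.00848043 0.21706871] [-0.0493035  -0.35242903 -0.18232225] 14.6667
start_top 0.92 [-57.3 219.2] 0.118
orange_lid 0.74 [  1.3 112.9] 0.0846
orange_lid 0.63 [112.1  -4. ] 0.0455
```

View pics/w6.png

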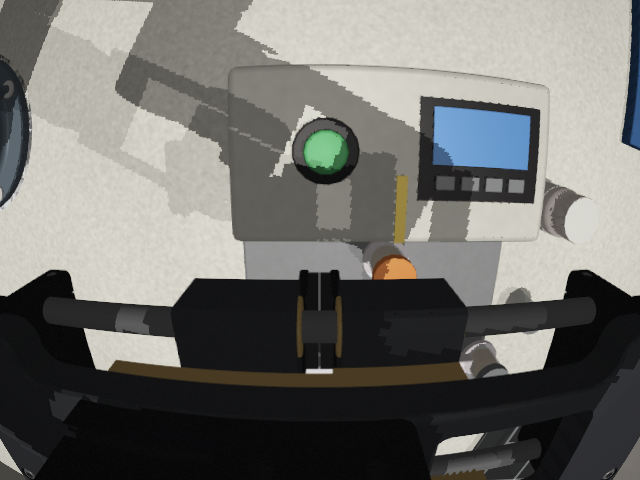

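The button at (326,151) is back up at 0.118 m, and the orange cup is still on the index line at (395,270). Handing in.

```bash
python3 -c "
from rig import robot
print(robot.hand_in())"
```

```text
the job is handed in; nothing more can be done
None
```

The job is handed in at about 15 s of the 51 s allowed: the orange cup stands about 2 mm from the reading point, and the start button was pressed to its stop and has sprung back; hand-in returned no verdict.

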